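Sort the specimen pots and culture dishes on the lab desk

TASK

Clear the lab desk: stand both blue-capped specimen pots in the blue tray and the orange-capped pot in the orange tray, and stack the two culture dishes in the circle on the metal plate, the red-lidded one below and the green-lidded one squarely on top of it. Set each thing down gently, upright and flat, without dropping or tipping any, let go of everything, and leave the mug and the computer mouse where they are.

Things in the scene. Friction and masses are not known exactly. Their poses are not given: they have to be found in the camera images.
- blue_pot_tall: upright round screw-cap specimen pot, 42 mm in diameter all the way up, 75 mm tall, white body with a 15 mm high blue cap on top, about 70 g; loose, rigid. Origin: centre of its underside; z up through the cap.
- blue_pot_short: upright round screw-cap specimen pot, 42 mm in diameter all the way up, 55 mm tall, white body with a 15 mm high blue cap on top, about 70 g; loose, rigid. Origin: centre of its underside; z up through the cap.
- orange_pot: upright round screw-cap specimen pot, 42 mm in diameter all the way up, 65 mm tall, white body with a 15 mm high orange cap on top, about 70 g; loose, rigid. Origin: centre of its underside; z up through the cap.
- red_dish: closed round culture dish lying flat, 60 mm in diameter, 16 mm high, white base and a red lid (upper 8 mm), about 40 g; loose, rigid, straight-sided. Origin: centre of its underside; z up.
- green_dish: closed round culture dish lying flat, 60 mm in diameter, 16 mm high, white base and a green lid (upper 8 mm), about 40 g; loose, rigid, straight-sided. Origin: centre of its underside; z up.
- blue_tray: open blue tray fixed to the desk: outside 84 mm along its x by 152 mm along its y, 18 mm high, walls 4 mm, inner floor 4 mm above its underside. Inside it is 76 mm by 144 mm, room for two pots side by side along y (for example 36 mm either side of the middle). Origin: centre of its underside, on the desk; z up.
- orange_tray: open orange tray fixed to the desk: outside 84 mm along its x by 84 mm along its y, 18 mm high, walls 4 mm, inner floor 4 mm above its underside. Inside it is 76 mm by 76 mm, room for one pot. Origin: centre of its underside, on the desk; z up.
- dish_plate: flat square aluminium plate fixed to the desk, 110 x 110 mm, 8 mm thick, no rim, with a thin black circle of 72 mm diameter printed around its middle. Origin: centre of its underside, on the desk; z up.
- mug: white mug standing on the desk, 76 mm in diameter, 90 mm tall, its handle reaching about 35 mm beyond the wall towards its +y; loose, not part of the job, to be left alone. Origin: centre of its underside.
- mouse: black computer mouse lying on the desk, 100 mm along its x, 55 mm along its y, 33 mm high; loose, not part of the job, to be left alone. Origin: centre of its underside.

How it is judged:
By the outcome, as a careful person would: the job done as asked, in the order asked, and still so for the second after the job is handed in, with the robot touching nothing.
It also fails if it takes over 120 s, if anything falls off the work surface, if the arm or the gripper's body presses on something with over 40 N, if the wrist force passes 120 N, or if a joint passes its speed limit or range.

ROBOT

A 6-joint arm with a two-finger parallel gripper is mounted at the origin on the work surface. World frame = base frame: x ahead of the robot, y to its left, z up, the work surface at z = 0. Lengths are in m, angles in rad, forces in N, time in s.
With the tool pointing down it reaches from about 0.3 to 0.775 m from the base axis. Payload 14.6 kg.
Tool frame: the origin (TCP) lies on the centre line of the jaws, within the pads' length; the fingertips stand 25 mm ahead of it and the grasp point (between the pads) lies 6 mm ahead of it (ctrl.tip_reach is the distance from the TCP to the fingertips, in m); z points along the fingers, y is the line along which they close (so a half turn about z gives the same grasp; the last joint's range is limited). The gripper opens to 94 mm and grips with 3 to 60 N. Pads are 16 mm wide; open, the fingers measure 119 mm over their backs; the gripper's body (75 mm by 177 mm) begins 78 mm behind the grasp point.
Start: joints at [1.122, 0.3, 1.521, -0, 1.321, -0.067], TCP at [0.205, 0.51, 0.23] pointing down, gripper open.
Joint ranges: [-3.03, 3.03], [-0.79, 2.21], [0.23, 2.52], [-1.04, 4.18], [0, 3.07], [-2.55, 2.55]. Speed limits (rad/s): [2.22, 2.22, 2.57, 3.14, 3.14, 3.14].

INTERFACE

Orientations are given as [roll, pitch, yaw] about the fixed x, y, z axes, in that order (R = Rz(yaw) Ry(pitch) Rx(roll)).
In Python, from station import ctrl gives the robot as it stands. The module is installed in compiled form; this text tells all that it offers.
- The arm moves only by the tool apply_moves, never from a script. Its argument "deltas" is a list of rows, each a list of 7 numbers: the closure in counts, from 0 (fully open) to 255 (shut), then the shift along the world's x, y, z in cm, then the turn, a rotation vector about the world's x, y, z in rad. In form: [[jaw, tx, ty, tz, ax, ay, az], ...]. A call has 1 to 10 rows; each row shifts and turns the commanded pose from where the row before left it; what a row does not reach is not made up. A row lasts 1/10 s, in which the tool goes at most 50 mm and 8.59 degrees, less where a joint would pass 70% of its speed; a pose out of reach is approached as far as the arm can. A call with a gripper value outside its range is refused whole. The fingers move at their own pace and stop on an object; "grip_force" is the grip in N (left out, the last holds). Time passes only in rows, so rows that do not move let the fingers close. It gives the time, the measured TCP pose, the force, the opening and the grip force at its end, in the units of the state.
- ctrl.get_obs(): the state, without advancing time (a new reading comes with each control period).
- ctrl.camera(name): name is "side" or "top" or "wrist"; returns a dict with "img" (420x560x3 uint8, red, green, blue), "K" (3x3 intrinsics, pixels), "k1" (the pictures are not rectified: a ray, as slopes to the right and down, at radius r is drawn at 1 + k1 r^2 times it, then the intrinsics apply), "pose" (4x4, takes a point from camera to world coordinates); the wrist camera has in their place "hand_eye" (4x4, takes a point from camera to tool coordinates, whose origin is the TCP and whose axes are the flange's). Camera axes: x right, y up, looking along -z (the intrinsics and any distortion apply to the point x, -y, -z); pixel columns grow to the right and rows downward; lengths in m; the calibration is good to about 2 mm. A picture is of the moment at which its call begins: read the wrist's pose just before it. There is no depth.
- ctrl.hand_in(): hands the job in; it is judged then, once.
The state is a dict: "time_s": time; "qpos": joint angles; "joint_vel": joint speeds; "tau": joint torques, N m; "ee_pos": TCP position; "eef_rot": TCP orientation; "force": force on the tool from outside, world axes, zero at the start; "moment": the same for the moment, N m; "grip_width": finger opening in m; "grip_force": force on a finger pad.
Only numpy, scipy, OpenCV 4.12 (cv2) and the standard library are available. Lean on these libraries where they do the work, as an engineer would, in place of code of your own. Each camera call takes 0.05 s, during which the arm holds its last target. There are 200 camera calls.

## Working session

There is one attempt and no reset: what is moved stays moved. The work goes in short steps, Python scripts to look and compute and a tool call to move; the robot and the scene stay as the last step left them, time stands still between calls to the robot, and variables do not carry over. Pictures are saved under pics/ and viewed, at most 14 in all, crops included, and the job is handed in when it is done.

Besides the shell and the picture viewer there is one more tool, called by a JSON object that holds its "name" and its "arguments". apply_moves: Moves the arm, as the interface text tells. Its arguments: {"type":"object","properties":{"deltas":{"type":"array"},"grip_force":{"type":"number"}},"required":["deltas"]}

```bash
mkdir -p pics; python3 - <<'E'
from station import ctrl
import cv2,numpy as np
o=ctrl.get_obs();print({k:np.round(v,3) for k,v in o.items()})
ims=[]
for n in("top","side"):
    c=ctrl.camera(n);cv2.imwrite(f"pics/{n}0.png",c["img"][:,:,::-1]);print(n,c["K"],c["k1"],np.round(c["pose"],3))
    np.savez(f"{n}0.npz",**c)
E
```

```text
{'time_s': np.float64(0.0), 'qpos': array([ 1.122,  0.3  ,  1.522,  0.   ,  1.321, -0.067]), 'joint_vel': array([ 0.001,  0.001,  0.002, -0.   ,  0.   , -0.   ]), 'tau': array([ 1.0000e-03, -5.3180e+01, -3.5274e+01,  7.1000e-02,  2.4000e-02,
       -0.0000e+00]), 'ee_pos': array([0.205, 0.51 , 0.23 ]), 'eef_rot': array([-3.14, -0.  ,  2.76]), 'force': array([-0.244, -0.077,  0.559]), 'moment': array([ 0.007, -0.025,  0.045]), 'grip_force': np.float64(0.0), 'grip_width': np.float64(0.094)}
top [[442.0395767    0.         278.19224312]
 [  0.         442.0395767  207.19041033]
 [  0.           0.           1.        ]] -0.05526990748172168 [[-0.103  0.974 -0.202  0.27 ]
 [-0.995 -0.101  0.021  0.014]
 [ 0.     0.204  0.979  1.297]
 [ 0.     0.     0.     1.   ]]
side [[482.70556713   0.         273.89702899]
 [  0.         482.70556713 203.591666  ]
 [  0.           0.           1.        ]] -0.03892185206550621 [[ 0.763  0.435 -0.478 -0.048]
 [-0.646  0.488 -0.587 -0.695]
 [-0.022  0.757  0.654  0.79 ]
 [ 0.     0.     0.     1.   ]]
```

View pics/top0.png

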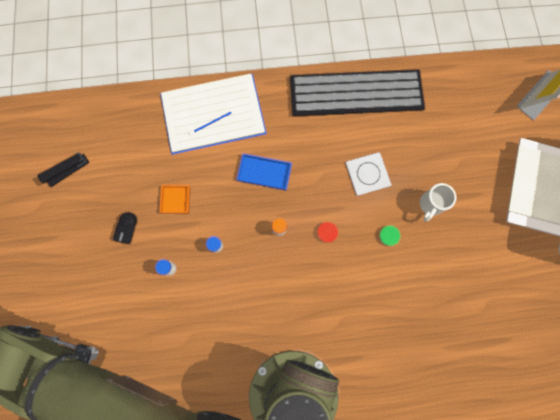

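View pics/side0.png

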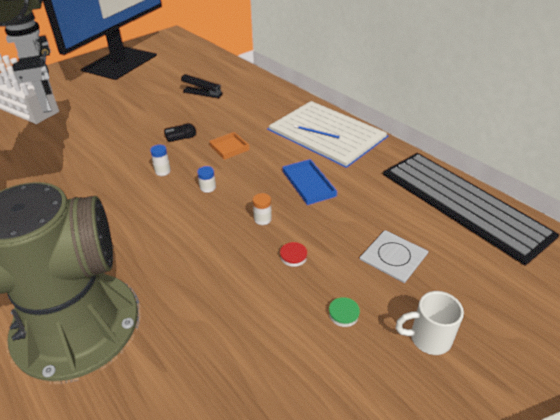

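The top view shows the tall blue pot at (163,268), short blue at (213,244), orange at (279,227), the red dish at (327,232) and green at (390,236). The blue tray is at (264,172), the orange tray at (174,200), the plate at (369,174), the mug at (440,198) and the mouse at (125,228). The side view agrees, with the leftmost pot the tall one.

```bash
cat > h.py <<'E'
import cv2,numpy as np
from scipy.spatial.transform import Rotation as R
def pose(c,o=None):
    if "pose" in c: return c["pose"]
    T=np.eye(4);T[:3,:3]=R.from_euler("xyz",o["eef_rot"]).as_matrix();T[:3,3]=o["ee_pos"];return T@c["hand_eye"]
def ray(c,uv,z,o=None):
    uv=np.asarray(uv,float).reshape(-1,1,2);T=pose(c,o)
    p=cv2.undistortPoints(uv,c["K"],np.array([float(c["k1"]),0,0,0]))[:,0]
    d=np.c_[p[:,0],-p[:,1],-np.ones(len(p))]@T[:3,:3].T
    return T[:3,3]+d*((z-T[2,3])/d[:,2])[:,None]
HS={"blue":((105,150,60),(125,255,255)),"orange":((8,215,180),(20,255,255)),"red":((0,170,80),(4,255,255)),"green":((45,120,60),(80,255,255))}
def blobs(img,col,amin=40):
    m=cv2.inRange(cv2.cvtColor(img,cv2.COLOR_RGB2HSV),*map(np.array,HS[col]))
    if col=="red": m|=cv2.inRange(cv2.cvtColor(img,cv2.COLOR_RGB2HSV),np.array((172,170,80)),np.array((179,255,255)))
    cs,_=cv2.findContours(m,cv2.RETR_EXTERNAL,cv2.CHAIN_APPROX_NONE)
    return sorted([c for c in cs if cv2.contourArea(c)>amin],key=cv2.contourArea)
def cen(c):
    m=cv2.moments(c);return np.array([m["m10"],m["m01"]])/m["m00"]
E
python3 - <<'E'
from h import *
for n in("top","side"):
    c=dict(np.load(n+"0.npz"))
    hs=c["img"]; hsv=cv2.cvtColor(hs,cv2.COLOR_RGB2HSV)
    for p in ([(163,268),(279,227),(174,200),(327,232),(390,236),(230,300)] if n=="top" else [(261,201),(228,145),(293,252)]): print(hsv[p[1],p[0]],end=" ")
    print()
    for col in HS:
        for b in blobs(hs,col):
            u=cen(b);print(n,col,cv2.contourArea(b),u.round(1),{z:ray(c,u,z)[0,:2].round(3) for z in(.008,.014,.05,.06,.07)}, [(ray(c,x,.018)[0,:2]).round(3) for x in cv2.boxPoints(cv2.minAreaRect(b))] if cv2.contourArea(b)>400 and n=="top" else "")
c=dict(np.load("top0.npz"))
print(ray(c,[[347,159],[379,153],[391,186],[358,194],[369,174]],.008))
print("mug rim,handle,mouse",ray(c,(442,197),.09),ray(c,(431,216),.05),ray(c,[(131,215),(119,242)],.02))
E
```

```text
[109 195 222] [ 15 209 240] [ 15 226 239] [  4 193 232] [ 67 172 205] [ 14 154 200] 
top blue 118.0 [213.  243.6] {0.008: array([0.448, 0.187]), 0.014: array([0.447, 0.186]), 0.05: array([0.442, 0.182]), 0.06: array([0.441, 0.18 ]), 0.07: array([0.439, 0.179])} 
top blue 134.0 [162.8 266.7] {0.008: array([0.395, 0.338]), 0.014: array([0.395, 0.337]), 0.05: array([0.391, 0.328]), 0.06: array([0.39 , 0.325]), 0.07: array([0.389, 0.323])} 
top blue 1202.0 [263.8 171.5] {0.008: array([0.651, 0.018]), 0.014: array([0.649, 0.018]), 0.05: array([0.639, 0.018]), 0.06: array([0.636, 0.018]), 0.07: array([0.633, 0.018])} [array([0.631, 0.1  ]), array([0.71 , 0.078]), array([ 0.665, -0.064]), array([ 0.588, -0.041])]
top orange 680.0 [174.5 199. ] {0.008: array([0.594, 0.293]), 0.014: array([0.592, 0.291]), 0.05: array([0.583, 0.284]), 0.06: array([0.581, 0.281]), 0.07: array([0.578, 0.279])} [array([0.636, 0.332]), array([0.627, 0.248]), array([0.548, 0.253]), array([0.556, 0.336])]
top red 246.5 [327.3 231.8] {0.008: array([ 0.448, -0.15 ]), 0.014: array([ 0.447, -0.15 ]), 0.05: array([ 0.442
[... 1076 characters left out ...]
45 , -0.147]), 0.014: array([ 0.446, -0.151]), 0.05: array([ 0.423, -0.176]), 0.06: array([ 0.417, -0.183]), 0.07: array([ 0.411, -0.19 ])} 
side green 533.5 [343.8 310. ] {0.008: array([ 0.42 , -0.329]), 0.014: array([ 0.417, -0.332]), 0.05: array([ 0.395, -0.349]), 0.06: array([ 0.389, -0.353]), 0.07: array([ 0.383, -0.358])} 
[[ 0.66472198 -0.23868565  0.008     ]
 [ 0.6739378  -0.33937432  0.008     ]
 [ 0.56677367 -0.35984668  0.008     ]
 [ 0.55237972 -0.25674235  0.008     ]
 [ 0.61077632 -0.29885487  0.008     ]]
mug rim,handle,mouse [[ 0.50148413 -0.4757671   0.09      ]] [[ 0.45681939 -0.44981545  0.05      ]] [[0.55559067 0.42170637 0.02      ]
 [0.47871712 0.46004315 0.02      ]]
```

{"name": "apply_moves", "arguments": {"deltas": [[0,1.84,-1.86,0,0,0,-0.148],[0,1.84,-1.86,0,0,0,-0.148],[0,1.84,-1.86,0,0,0,-0.148],[0,1.84,-1.86,0,0,0,-0.148],[0,1.84,-1.86,0,0,0,-0.148],[0,1.84,-1.86,0,0,0,-0.148],[0,1.84,-1.86,0,0,0,-0.148],[0,1.84,-1.86,0,0,0,-0.148],[0,1.84,-1.86,0,0,0,-0.148],[0,1.84,-1.86,0,0,0,-0.148]]}}

```text
time_s: 1.1
ee_pos: [0.3895, 0.3235, 0.2302]
eef_rot: [-3.141, 0.0, 1.274]
force: [-0.4, 0.9, -0.1]
grip_width: 0.0939
grip_force: 0.0
```

```bash
cat > w.py <<'E'
from station import ctrl
from h import *
import sys
def look(name=None):
    o=ctrl.get_obs();c=ctrl.camera("wrist")
    if name: cv2.imwrite(f"pics/{name}.png",c["img"][:,:,::-1])
    print("ee",o["ee_pos"].round(4),o["eef_rot"].round(3),"w",round(float(o["grip_width"]),4),"t",round(float(o["time_s"]),1))
    return o,c
def show(o,c,cols,z,amin=300):
    for col in cols:
        for b in blobs(c["img"],col,amin):
            (cx,cy),(w,h),a=cv2.fitEllipse(b) if len(b)>5 else ((0,0),(0,0),0)
            hull=cv2.convexHull(b);P=ray(c,hull,z,o)[:,:2].astype(np.float32);(e,r)=cv2.minEnclosingCircle(P)
            print(col,cv2.contourArea(b),"uv",cen(b).round(1),"world cen",ray(c,cen(b),z,o)[0,:2].round(4),"circ",np.round(e,4),round(r,4),"rect",np.round(cv2.minAreaRect(P)[0],4),np.round(cv2.minAreaRect(P)[1],3),round(cv2.minAreaRect(P)[2],1))
E
python3 - <<'E'
from w import *
o,c=look("w1"); print(c["K"],c["k1"],c["hand_eye"].round(3))
show(o,c,["blue","orange"],.075)
E
```

```text
ee [0.3895 0.3235 0.2302] [-3.141  0.     1.274] w 0.0939 t 1.1
[[328.61158636   0.         282.34193677]
 [  0.         328.61158636 203.78622763]
 [  0.           0.           1.        ]] -0.024441340563248846 [[ 0.     0.959  0.282  0.082]
 [ 1.    -0.001  0.002  0.   ]
 [ 0.002  0.282 -0.959 -0.154]
 [ 0.     0.     0.     1.   ]]
blue 531.0 uv [526.5 289.7] world cen [0.6103 0.146 ] circ [0.6152 0.1434] 0.0308 rect [0.6156 0.1432] [0.016 0.061] 72.5
blue 853.0 uv [359.7 291.5] world cen [0.4369 0.1978] circ [0.4389 0.1981] 0.0227 rect [0.436  0.1976] [0.031 0.045] 9.3
blue 1309.5 uv [282.4 195.5] world cen [0.3889 0.3234] circ [0.389  0.3233] 0.0214 rect [0.3889 0.323 ] [0.041 0.04 ] 73.0
orange 5435.0 uv [463.7 156.3] world cen [0.5645 0.3101] circ [0.5643 0.3088] 0.0497 rect [0.5642 0.3086] [0.072 0.071] 83.4
```

View pics/w1.png

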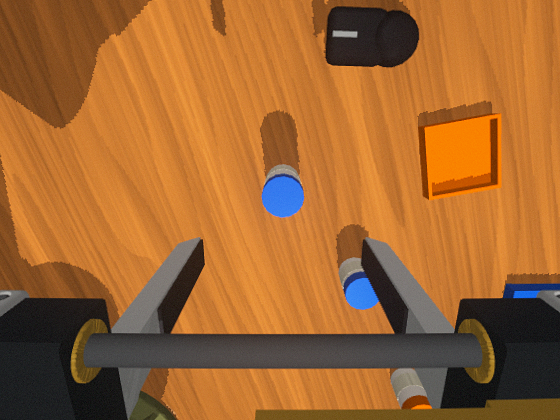

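The tall pot's cap is at (282,195), which casts to (0.389, 0.323), right under the tool. The orange tray is at (464,156), the short pot at (360,291), and the orange pot is partly visible at the bottom edge.

{"name": "apply_moves", "arguments": {"deltas": [[0,0,0,-3,0,0,0],[0,0,0,-3,0,0,0],[0,0,0,-3,0,0,0],[0,0,0,-3,0,0,0],[0,0,0,-3,0,0,0],[0,0,0,-2.2,0,0,0],[0,0,0,0,0,0,0]]}}

```text
time_s: 1.85
ee_pos: [0.3875, 0.3235, 0.0558]
eef_rot: [-3.138, 0.004, 1.28]
force: [-0.7, -0.6, -0.2]
grip_width: 0.0938
grip_force: 0.0
```

{"name": "apply_moves", "arguments": {"deltas": [[110,0,0,0,0,0,0],[110,0,0,0,0,0,0],[110,0,0,0,0,0,0],[190,0,0,0,0,0,0],[190,0,0,0,0,0,0],[190,0,0,0,0,0,0],[190,0,0,0,0,0,0],[190,0,0,0,0,0,0]], "grip_force": 15}}

```text
time_s: 2.65
ee_pos: [0.389, 0.3244, 0.0585]
eef_rot: [3.142, -0.0, 1.28]
force: [-0.1, 0.3, 1.6]
grip_width: 0.0419
grip_force: 15.0
```

{"name": "apply_moves", "arguments": {"deltas": [[190,0,0,1,0,0,0],[190,0,0,2,0,0,0],[190,0,0,3,0,0,0],[190,0,0,3,0,0,0],[190,0,0,2,0,0,0],[190,0,0,0,0,0,0]]}}

```text
time_s: 3.25
ee_pos: [0.3898, 0.325, 0.1715]
eef_rot: [3.139, -0.004, 1.28]
force: [-0.9, 0.2, -1.7]
grip_width: 0.0417
grip_force: 15.0
```

{"name": "apply_moves", "arguments": {"deltas": [[190,2.7,-2.72,0,0,0,0],[190,2.7,-2.72,0,0,0,0],[190,2.7,-2.72,0,0,0,0],[190,2.7,-2.72,0,0,0,0],[190,2.7,-2.72,0,0,0,0],[190,2.7,-2.72,0,0,0,0],[190,2.7,-2.72,0,0,0,0],[190,2.7,-2.72,0,0,0,0],[190,2.7,-2.72,0,0,0,0],[190,2.7,-2.72,0,0,0,0]]}}

```text
time_s: 4.25
ee_pos: [0.6595, 0.0511, 0.1671]
eef_rot: [-3.14, 0.0, 1.28]
force: [-0.1, 0.7, -0.8]
grip_width: 0.0414
grip_force: 15.0
```

{"name": "apply_moves", "arguments": {"deltas": [[190,0,0,0,0,0,0],[190,0,0,0,0,0,0],[190,0,0,0,0,0,0]]}}

```text
time_s: 4.55
ee_pos: [0.6583, 0.0531, 0.1677]
eef_rot: [-3.14, 0.0, 1.28]
force: [0.3, 0.1, -1.0]
grip_width: 0.0418
grip_force: 15.0
```

```bash
python3 - <<'E'
from w import *
o,c=look("w2")
show(o,c,["blue"],.018)
E
```

```text
ee [0.6583 0.0531 0.1677] [-3.14  0.    1.28] w 0.0418 t 4.5
blue 778.5 uv [  9.1 138.1] world cen [0.4304 0.1799] circ [0.4227 0.1829] 0.0228 rect [0.4313 0.1779] [0.045 0.021] 60.0
blue 938.0 uv [369.9  99.6] world cen [0.7574 0.1166] circ [0.7573 0.1041] 0.099 rect [0.759  0.1044] [0.006 0.198] 7.2
blue 1087.0 uv [446.9  43.1] world cen [0.8306 0.1432] circ [0.8293 0.1417] 0.0467 rect [0.8309 0.1424] [0.009 0.093] 23.0
blue 5653.5 uv [286.  188.7] world cen [0.6632 0.0599] circ [0.659  0.0476] 0.0598 rect [0.6582 0.0453] [0.095 0.084] 72.8
blue 5862.0 uv [282.4 285.8] world cen [ 0.6301 -0.0388] circ [ 0.63   -0.0408] 0.0516 rect [ 0.6307 -0.0412] [0.101 0.091] 57.1
```

View pics/w2.png

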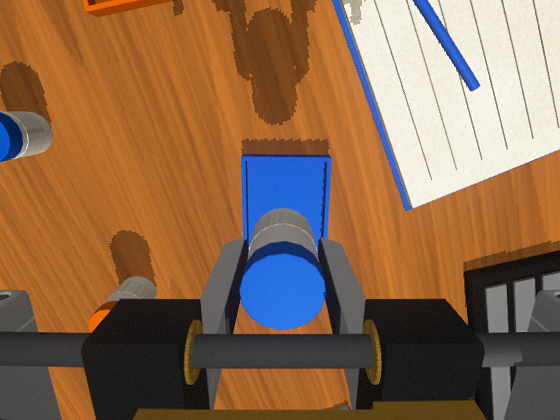

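The held pot is at (283,285) and the blue tray is aligned with the jaws, its far end running from (242,155) to (330,155). I'll cast those corners.

```bash
python3 - <<'E'
from w import *
o,c=look()
P=ray(c,[(242,155),(330,155),(243,225)],.018,o)[:,:2];print(P.round(4))
mid=P[:2].mean(0);y=np.array([.29,.957]);print("tray",mid-.076*y,"slots",mid-.040*y,mid-.112*y)
E
```

```text
ee [0.6583 0.0533 0.1682] [-3.141  0.     1.281] w 0.0417 t 4.6
[[0.6333 0.1024]
 [0.7115 0.0792]
 [0.6123 0.0368]]
tray [0.65036221 0.01805425] slots [0.66080221 0.05250625] [ 0.63992221 -0.01639775]
```

{"name": "apply_moves", "arguments": {"deltas": [[190,0.2,0,-2,0,0,0],[190,0,0,-2,0,0,0],[190,0,0,-2,0,0,0],[190,0,0,-2,0,0,0],[190,0,0,-1,0,0,0],[190,0,0,-0.7,0,0,0],[190,0,0,-0.4,0,0,0],[190,0,0,0,0,0,0],[190,0,0,0,0,0,0]]}}

```text
time_s: 5.55
ee_pos: [0.6613, 0.0524, 0.0683]
eef_rot: [3.141, -0.0, 1.28]
force: [0.2, 0.5, -1.1]
grip_width: 0.0418
grip_force: 15.0
```

{"name": "apply_moves", "arguments": {"deltas": [[190,0,0,-0.1,0,0,0],[190,0,0,-0.1,0,0,0],[190,0,0,-0.1,0,0,0],[190,0,0,-0.1,0,0,0],[190,0,0,0,0,0,0]]}}

```text
time_s: 6.05
ee_pos: [0.6608, 0.0524, 0.0633]
eef_rot: [-3.141, 0.0, 1.28]
force: [0.2, -0.2, -0.8]
grip_width: 0.0417
grip_force: 15.0
```

{"name": "apply_moves", "arguments": {"deltas": [[190,0,0,-0.05,0,0,0],[190,0,0,0,0,0,0]]}}

```text
time_s: 6.25
ee_pos: [0.6609, 0.0524, 0.0629]
eef_rot: [-3.142, 0.0, 1.28]
force: [0.1, -0.2, -0.7]
grip_width: 0.0421
grip_force: 15.0
```

{"name": "apply_moves", "arguments": {"deltas": [[190,0,0,-0.05,0,0,0],[190,0,0,0,0,0,0]]}}

```text
time_s: 6.45
ee_pos: [0.661, 0.0524, 0.0626]
eef_rot: [3.141, -0.0, 1.28]
force: [-0.1, -0.4, 0.3]
grip_width: 0.0416
grip_force: 15.0
```

{"name": "apply_moves", "arguments": {"deltas": [[130,0,0,0,0,0,0],[120,0,0,0,0,0,0],[100,0,0,0,0,0,0],[80,0,0,0,0,0,0],[80,0,0,1,0,0,0],[80,0,0,2,0,0,0],[80,0,0,3,0,0,0],[80,0,0,4,0,0,0],[80,0,0,3,0,0,0],[0,0,0,1,0,0,0]]}}

```text
time_s: 7.45
ee_pos: [0.6618, 0.0524, 0.207]
eef_rot: [3.136, -0.002, 1.28]
force: [-0.4, 0.0, 0.3]
grip_width: 0.0692
grip_force: 0.0
```

{"name": "apply_moves", "arguments": {"deltas": [[0,-2.74,1.61,0,0,0,0],[0,-2.74,1.61,0,0,0,0],[0,-2.74,1.61,0,0,0,0],[0,-2.74,1.61,0,0,0,0],[0,-2.74,1.61,0,0,0,0],[0,-2.74,1.61,0,0,0,0],[0,-2.74,1.61,0,0,0,0],[0,-2.74,1.61,0,0,0,0],[0,0,0,0,0,0,0],[0,0,0,0,0,0,0]]}}

```text
time_s: 8.45
ee_pos: [0.4416, 0.1813, 0.2024]
eef_rot: [3.141, 0.0, 1.281]
force: [-0.4, 0.6, 0.0]
grip_width: 0.0941
grip_force: 0.0
```

```bash
python3 - <<'E'
from w import *
o,c=look("w3")
show(o,c,["blue"],.055)
E
```

```text
ee [0.4416 0.1813 0.2024] [3.141 0.    1.281] w 0.0941 t 8.4
blue 324.5 uv [552.7  31. ] world cen [0.7019 0.2562] circ [0.7006 0.2488] 0.0336 rect [0.7029 0.2491] [0.005 0.067] 6.9
blue 1382.5 uv [282.8 196.6] world cen [0.4418 0.1821] circ [0.4418 0.1818] 0.0214 rect [0.4416 0.1819] [0.04  0.042] 0.3
blue 7020.0 uv [498.4 257.6] world cen [0.6335 0.0581] circ [0.6238 0.05  ] 0.0763 rect [0.6401 0.0423] [0.138 0.115] 73.4
```

View pics/w3.png

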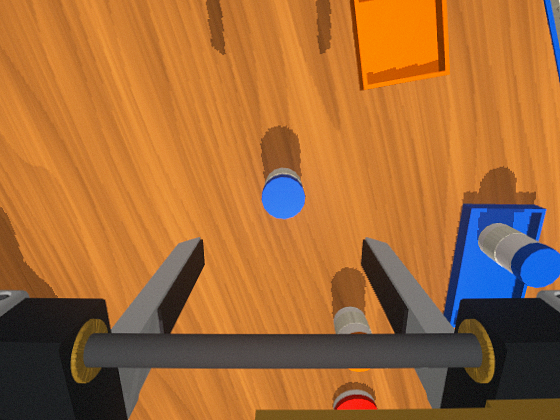

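The short pot's cap is at (283,197), directly below. The tall pot stands upright in the tray at (515,250).

{"name": "apply_moves", "arguments": {"deltas": [[0,0,0,-3,0,0,0],[0,0,0,-3,0,0,0],[0,0,0,-3,0,0,0],[0,0,0,-3,0,0,0],[0,0,0,-2.2,0,0,0],[0,0,0,-1,0,0,0],[0,0,0,0,0,0,0],[110,0,0,0,0,0,0],[110,0,0,0,0,0,0],[110,0,0,0,0,0,0]]}}

```text
time_s: 9.5
ee_pos: [0.4422, 0.1813, 0.0513]
eef_rot: [3.14, -0.001, 1.28]
force: [-0.3, -0.4, 0.2]
grip_width: 0.0731
grip_force: 0.0
```

{"name": "apply_moves", "arguments": {"deltas": [[190,0,0,0,0,0,0],[190,0,0,0,0,0,0],[190,0,0,0,0,0,0],[190,0,0,0,0,0,0],[190,0,0,0,0,0,0]]}}

```text
time_s: 10.0
ee_pos: [0.4418, 0.1812, 0.0505]
eef_rot: [3.141, -0.0, 1.28]
force: [-0.3, 0.7, 0.7]
grip_width: 0.0415
grip_force: 15.0
```

{"name": "apply_moves", "arguments": {"deltas": [[190,0,0,1,0,0,0],[190,0,0,2,0,0,0],[190,0,0,3,0,0,0],[190,0,0,3,0,0,0],[190,0,0,2,0,0,0],[190,0,0,0,0,0,0]]}}

```text
time_s: 10.6
ee_pos: [0.4427, 0.1815, 0.1634]
eef_rot: [3.138, -0.003, 1.28]
force: [0.2, -0.2, -1.8]
grip_width: 0.042
grip_force: 15.0
```

{"name": "apply_moves", "arguments": {"deltas": [[190,2.48,-2.47,0,0,0,0],[190,2.48,-2.47,0,0,0,0],[190,2.48,-2.47,0,0,0,0],[190,2.48,-2.47,0,0,0,0],[190,2.48,-2.47,0,0,0,0],[190,2.48,-2.47,0,0,0,0],[190,2.48,-2.47,0,0,0,0],[190,2.48,-2.47,0,0,0,0],[190,0,0,0,0,0,0],[190,0,0,0,0,0,0]]}}

```text
time_s: 11.6
ee_pos: [0.6397, -0.0167, 0.1589]
eef_rot: [-3.139, 0.0, 1.279]
force: [0.2, 0.2, -1.0]
grip_width: 0.0417
grip_force: 15.0
```

{"name": "apply_moves", "arguments": {"deltas": [[190,0,0,-2,0,0,0],[190,0,0,-2,0,0,0],[190,0,0,-2,0,0,0],[190,0,0,-2,0,0,0],[190,0,0,-1,0,0,0],[190,0,0,-0.7,0,0,0],[190,0,0,-0.5,0,0,0],[190,0,0,0,0,0,0],[190,0,0,0,0,0,0],[190,0,0,0,0,0,0]]}}

```text
time_s: 12.6
ee_pos: [0.6404, -0.0164, 0.0591]
eef_rot: [3.141, -0.0, 1.28]
force: [0.2, -0.3, -0.7]
grip_width: 0.0419
grip_force: 15.0
```

{"name": "apply_moves", "arguments": {"deltas": [[190,0,0,-0.1,0,0,0],[190,0,0,-0.1,0,0,0],[190,0,0,-0.1,0,0,0],[190,0,0,-0.1,0,0,0],[190,0,0,0,0,0,0],[190,0,0,0,0,0,0]]}}

```text
time_s: 13.2
ee_pos: [0.6402, -0.0164, 0.0546]
eef_rot: [3.141, -0.0, 1.28]
force: [-1.5, -0.5, 1.8]
grip_width: 0.0421
grip_force: 15.0
```

{"name": "apply_moves", "arguments": {"deltas": [[190,0,0,-0.05,0,0,0],[190,0,0,0,0,0,0]]}}

```text
time_s: 13.4
ee_pos: [0.6402, -0.0164, 0.0545]
eef_rot: [3.141, -0.0, 1.28]
force: [-3.1, 0.3, 6.6]
grip_width: 0.0414
grip_force: 15.0
```

{"name": "apply_moves", "arguments": {"deltas": [[130,0,0,0,0,0,0],[120,0,0,0,0,0,0],[100,0,0,0,0,0,0],[80,0,0,0,0,0,0],[80,0,0,1,0,0,0],[80,0,0,2,0,0,0],[80,0,0,3,0,0,0],[80,0,0,4,0,0,0],[80,0,0,3,0,0,0],[0,0,0,1,0,0,0]]}}

```text
time_s: 14.4
ee_pos: [0.6411, -0.0165, 0.1984]
eef_rot: [3.136, -0.001, 1.28]
force: [0.1, -1.0, 0.9]
grip_width: 0.0695
grip_force: 0.0
```

{"name": "apply_moves", "arguments": {"deltas": [[0,-2.4,0.1,0,0,0,0],[0,-2.4,0.1,0,0,0,0],[0,-2.4,0.1,0,0,0,0],[0,-2.4,0.1,0,0,0,0],[0,-2.4,0.1,0,0,0,0],[0,-2.4,0.1,0,0,0,0],[0,-2.4,0.1,0,0,0,0],[0,0,0,0,0,0,0],[0,0,0,0,0,0,0]]}}

```text
time_s: 15.3
ee_pos: [0.4722, -0.0094, 0.194]
eef_rot: [3.141, -0.0, 1.28]
force: [0.8, 1.3, 0.6]
grip_width: 0.094
grip_force: 0.0
```

```bash
python3 - <<'E'
from w import *
o,c=look("w4")
show(o,c,["orange"],.065);show(o,c,["blue"],.065)
E
```

```text
ee [ 0.4722 -0.0094  0.194 ] [ 3.141 -0.     1.28 ] w 0.094 t 15.3
orange 1551.0 uv [282.5 203.2] world cen [ 0.4719 -0.0097] circ [ 0.4718 -0.0102] 0.021 rect [ 0.4719 -0.01  ] [0.041 0.041] 15.0
blue 364.5 uv [552.2  34.3] world cen [0.7176 0.0631] circ [0.7164 0.0566] 0.0336 rect [0.7185 0.0569] [0.005 0.067] 7.0
blue 15009.0 uv [450.2 105.9] world cen [0.6297 0.0312] circ [0.6271 0.0247] 0.0739 rect [0.6328 0.0227] [0.13  0.094] 72.6
```

View pics/w4.png

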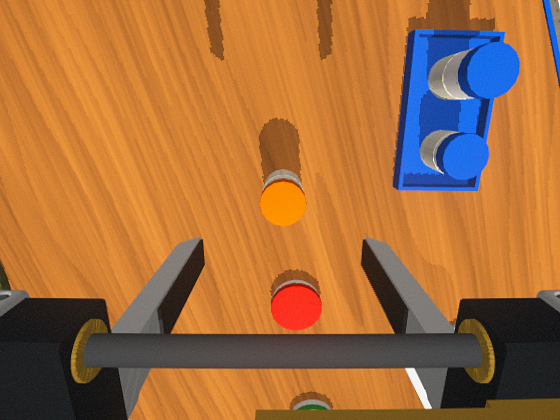

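The orange cap is at (283,203), directly below the tool. Both blue pots stand in the tray at (475,70) and (455,155), and the red dish is at (296,305).

{"name": "apply_moves", "arguments": {"deltas": [[0,0,0,-3,0,0,0],[0,0,0,-3,0,0,0],[0,0,0,-3,0,0,0],[0,0,0,-3,0,0,0],[0,0,0,-1.5,0,0,0],[0,0,0,-0.5,0,0,0],[0,0,0,0,0,0,0],[110,0,0,0,0,0,0],[110,0,0,0,0,0,0],[110,0,0,0,0,0,0]]}}

```text
time_s: 16.35
ee_pos: [0.4725, -0.0094, 0.0546]
eef_rot: [3.14, -0.0, 1.28]
force: [-0.0, -0.1, 0.8]
grip_width: 0.0734
grip_force: 0.0
```

{"name": "apply_moves", "arguments": {"deltas": [[190,0,0,0,0,0,0],[190,0,0,0,0,0,0],[190,0,0,0,0,0,0],[190,0,0,0,0,0,0],[190,0,0,0,0,0,0]]}}

```text
time_s: 16.85
ee_pos: [0.4721, -0.0094, 0.054]
eef_rot: [3.142, 0.0, 1.28]
force: [-0.5, -0.3, 1.2]
grip_width: 0.0417
grip_force: 15.0
```

{"name": "apply_moves", "arguments": {"deltas": [[190,0,0,1,0,0,0],[190,0,0,2,0,0,0],[190,0,0,3,0,0,0],[190,0,0,3,0,0,0],[190,0,0,2,0,0,0],[190,0,0,0,0,0,0]]}}

```text
time_s: 17.45
ee_pos: [0.4732, -0.0095, 0.1669]
eef_rot: [3.137, -0.001, 1.28]
force: [-0.7, -0.1, -1.3]
grip_width: 0.0416
grip_force: 15.0
```

{"name": "apply_moves", "arguments": {"deltas": [[190,1.5,3.76,0,0,0,0],[190,1.5,3.76,0,0,0,0],[190,1.5,3.76,0,0,0,0],[190,1.5,3.76,0,0,0,0],[190,1.5,3.76,0,0,0,0],[190,1.5,3.76,0,0,0,0],[190,1.5,3.76,0,0,0,0],[190,1.5,3.76,0,0,0,0],[190,0,0,0,0,0,0],[190,0,0,0,0,0,0]]}}

```text
time_s: 18.45
ee_pos: [0.5915, 0.2916, 0.1621]
eef_rot: [-3.14, 0.002, 1.281]
force: [-0.1, 0.1, -1.2]
grip_width: 0.0422
grip_force: 15.0
```

```bash
python3 - <<'E'
from w import *
o,c=look("w5")
show(o,c,["orange"],.018)
E
```

```text
ee [0.5915 0.2916 0.1621] [-3.140e+00  2.000e-03  1.281e+00] w 0.0422 t 18.4
orange 4795.5 uv [282.2 282.8] world cen [0.5651 0.206 ] circ [0.5648 0.2043] 0.0436 rect [0.5645 0.2045] [0.086 0.084] 81.2
orange 5279.0 uv [285.3 184.8] world cen [0.5971 0.3034] circ [0.5924 0.2914] 0.0594 rect [0.5923 0.2912] [0.084 0.085] 83.4
```

View pics/w5.png

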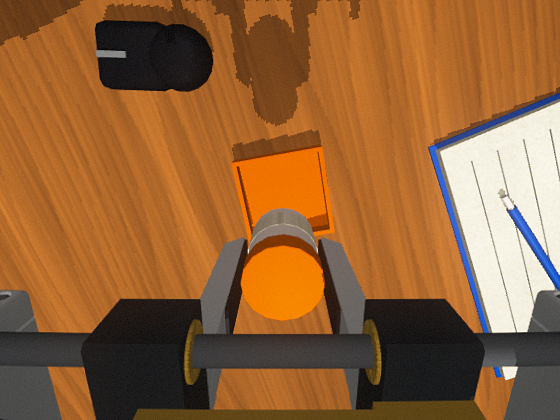

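The held pot is at (283,283). The tray, spanning (233,160) to (332,235), casts to a centre of (0.592, 0.291), right below it.

{"name": "apply_moves", "arguments": {"deltas": [[190,0,0,-2,0,0,0],[190,0,0,-2,0,0,0],[190,0,0,-2,0,0,0],[190,0,0,-2,0,0,0],[190,0,0,-1,0,0,0],[190,0,0,-0.7,0,0,0],[190,0,0,-0.4,0,0,0],[190,0,0,0,0,0,0],[190,0,0,0,0,0,0],[190,0,0,0,0,0,0]]}}

```text
time_s: 19.5
ee_pos: [0.5924, 0.2915, 0.0637]
eef_rot: [3.141, -0.001, 1.28]
force: [0.8, -0.0, -1.3]
grip_width: 0.0417
grip_force: 15.0
```

{"name": "apply_moves", "arguments": {"deltas": [[190,0,0,-0.1,0,0,0],[190,0,0,-0.1,0,0,0],[190,0,0,-0.1,0,0,0],[190,0,0,-0.1,0,0,0],[190,0,0,0,0,0,0],[190,0,0,0,0,0,0]]}}

```text
time_s: 20.1
ee_pos: [0.5921, 0.2914, 0.0589]
eef_rot: [-3.142, -0.0, 1.28]
force: [0.1, -0.6, -2.4]
grip_width: 0.0418
grip_force: 15.0
```

{"name": "apply_moves", "arguments": {"deltas": [[190,0,0,-0.07,0,0,0],[190,0,0,0,0,0,0],[190,0,0,0,0,0,0]]}}

```text
time_s: 20.4
ee_pos: [0.5921, 0.2914, 0.0583]
eef_rot: [3.142, 0.0, 1.28]
force: [0.3, 0.2, -2.0]
grip_width: 0.0417
grip_force: 15.0
```

{"name": "apply_moves", "arguments": {"deltas": [[190,0,0,-0.03,0,0,0],[190,0,0,0,0,0,0],[190,0,0,0,0,0,0]]}}

```text
time_s: 20.7
ee_pos: [0.5922, 0.2914, 0.058]
eef_rot: [3.141, -0.0, 1.28]
force: [-0.0, -0.5, 0.7]
grip_width: 0.042
grip_force: 15.0
```

{"name": "apply_moves", "arguments": {"deltas": [[130,0,0,0,0,0,0],[120,0,0,0,0,0,0],[100,0,0,0,0,0,0],[80,0,0,0,0,0,0],[80,0,0,1,0,0,0],[80,0,0,2,0,0,0],[80,0,0,3,0,0,0],[80,0,0,4,0,0,0],[80,0,0,3,0,0,0],[0,0,0,1,0,0,0]]}}

```text
time_s: 21.7
ee_pos: [0.593, 0.2918, 0.2025]
eef_rot: [3.137, -0.004, 1.28]
force: [-0.6, -1.0, -0.3]
grip_width: 0.0694
grip_force: 0.0
```

{"name": "apply_moves", "arguments": {"deltas": [[0,-1.45,-4.41,0,0,0,0],[0,-1.45,-4.41,0,0,0,0],[0,-1.45,-4.41,0,0,0,0],[0,-1.45,-4.41,0,0,0,0],[0,-1.45,-4.41,0,0,0,0],[0,-1.45,-4.41,0,0,0,0],[0,-1.45,-4.41,0,0,0,0],[0,-1.45,-4.41,0,0,0,0],[0,-1.45,-4.41,0,0,0,0],[0,-1.45,-4.41,0,0,0,0]]}}

```text
time_s: 22.7
ee_pos: [0.446, -0.1511, 0.1977]
eef_rot: [-3.141, -0.0, 1.28]
force: [1.3, 0.4, -0.0]
grip_width: 0.0939
grip_force: 0.0
```

{"name": "apply_moves", "arguments": {"deltas": [[0,0,0,0,0,0,0],[0,0,0,0,0,0,0],[0,0,0,0,0,0,0]]}}

```text
time_s: 23.0
ee_pos: [0.4473, -0.1488, 0.1977]
eef_rot: [-3.141, -0.0, 1.281]
force: [-0.7, 0.6, -1.2]
grip_width: 0.0936
grip_force: 0.0
```

```bash
python3 - <<'E'
from w import *
o,c=look("w6")
show(o,c,["red","green"],.016)
E
```

```text
ee [ 0.4473 -0.1488  0.1977] [-3.141 -0.     1.281] w 0.0936 t 23.0
red 2321.0 uv [282.2 189.2] world cen [ 0.4464 -0.149 ] circ [ 0.446  -0.1494] 0.0299 rect [ 0.4465 -0.1495] [0.058 0.058] 73.4
green 785.5 uv [301.6 324. ] world cen [ 0.4211 -0.3148] circ [ 0.4184 -0.3243] 0.0287 rect [ 0.4218 -0.3129] [0.03  0.057] 73.4
```

View pics/w6.png

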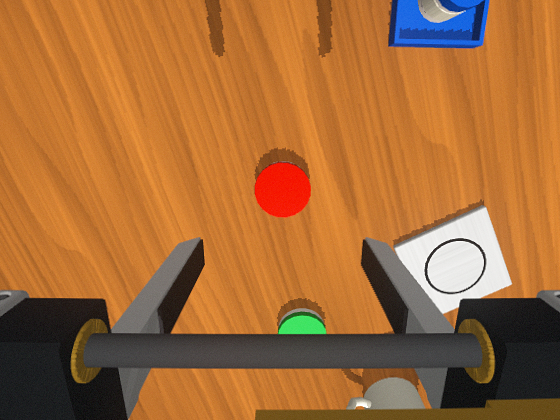

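The red dish is centred at (283,189), directly below. Green is at (302,324), and the plate's circle is at about (456,266), which I'll cast from a closer view.

{"name": "apply_moves", "arguments": {"deltas": [[0,-0.05,0,-4,0,0,0],[0,0,0,-4,0,0,0],[0,0,0,-4,0,0,0],[0,0,0,-2,0,0,0],[0,0,0,-1.5,0,0,0],[0,0,0,-0.7,0,0,0],[0,0,0,-0.4,0,0,0],[0,0,0,-0.3,0,0,0],[0,0,0,0,0,0,0],[0,0,0,0,0,0,0]]}}

```text
time_s: 24.05
ee_pos: [0.4469, -0.1497, 0.0295]
eef_rot: [3.141, 0.0, 1.28]
force: [1.0, -0.0, -0.2]
grip_width: 0.094
grip_force: 0.0
```

{"name": "apply_moves", "arguments": {"deltas": [[70,0,0,0,0,0,0],[70,0,0,0,0,0,0],[140,0,0,0,0,0,0],[140,0,0,0,0,0,0],[140,0,0,0,0,0,0],[140,0,0,0,0,0,0],[140,0,0,0,0,0,0]], "grip_force": 12}}

```text
time_s: 24.75
ee_pos: [0.4466, -0.1496, 0.029]
eef_rot: [-3.142, -0.0, 1.28]
force: [-1.5, -0.5, 1.8]
grip_width: 0.0598
grip_force: 12.0
```

{"name": "apply_moves", "arguments": {"deltas": [[140,0,0,1,0,0,0],[140,0,0,2,0,0,0],[140,0,0,3,0,0,0],[140,0,0,3,0,0,0],[140,0,0,2,0,0,0],[140,0,0,0,0,0,0]]}}

```text
time_s: 25.35
ee_pos: [0.4477, -0.15, 0.142]
eef_rot: [3.137, 0.001, 1.28]
force: [0.7, -0.3, -0.6]
grip_width: 0.0596
grip_force: 12.0
```

```bash
python3 - <<'E'
from w import *
c=ctrl.camera("wrist");c["img"]=cv2.imread("pics/w6.png")[:,:,::-1].copy()
o={"ee_pos":np.array([.4473,-.1490,.1977]),"eef_rot":np.array([-3.141,0,1.2805])}
def circ(c,o,x0,x1,y0,y1):
    g=cv2.cvtColor(c["img"],cv2.COLOR_RGB2GRAY)[y0:y1,x0:x1]
    cs,_=cv2.findContours((g<90).astype(np.uint8),cv2.RETR_EXTERNAL,cv2.CHAIN_APPROX_NONE)
    b=max(cs,key=cv2.contourArea)+np.array([x0,y0]);P=ray(c,b,.008,o)[:,:2].astype(np.float32)
    print(len(b),cv2.fitEllipse(b)[0],cv2.fitEllipse(P))
circ(c,o,418,492,232,300)
t=dict(np.load("top0.npz"));circ(t,None,352,386,158,190)
E
```

```text
288 (454.9503173828125, 265.9023132324219) ((0.6120016574859619, -0.2970399558544159), (0.06877506524324417, 0.06904107332229614), 178.20118713378906)Traceback (most recent call last):
  File "<stdin>", line 10, in <module>
  File "<stdin>", line 7, in circ
ValueError: max() iterable argument is empty
```

{"name": "apply_moves", "arguments": {"deltas": [[140,2.07,-1.85,0,0,0,0],[140,2.07,-1.85,0,0,0,0],[140,2.07,-1.85,0,0,0,0],[140,2.07,-1.85,0,0,0,0],[140,2.07,-1.85,0,0,0,0],[140,2.07,-1.85,0,0,0,0],[140,2.07,-1.85,0,0,0,0],[140,2.07,-1.85,0,0,0,0],[140,0,0,0,0,0,0],[140,0,0,0,0,0,0]]}}

```text
time_s: 26.4
ee_pos: [0.6117, -0.2974, 0.137]
eef_rot: [-3.139, -0.001, 1.28]
force: [-0.2, 0.9, -0.5]
grip_width: 0.0597
grip_force: 12.0
```

```bash
python3 - <<'E'
from w import *
o,c=look("w7")
E
```

```text
ee [ 0.6117 -0.2974  0.137 ] [-3.139e+00 -1.000e-03  1.280e+00] w 0.0597 t 26.4
```

View pics/w7.png

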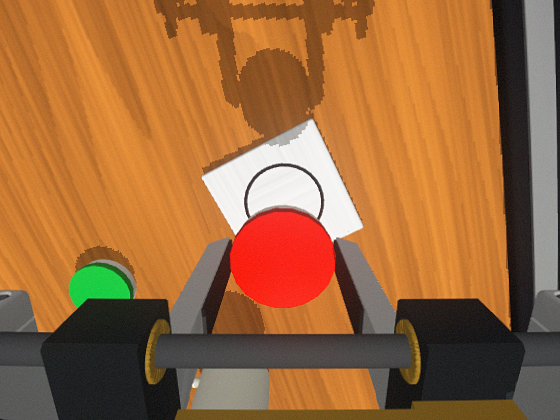

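The held red dish is at (283,258), and the printed circle shows behind it, top at (284,164) and sides at (246,203) and (323,203). I'll fit the circle to the arc.

```bash
python3 - <<'E'
from w import *
from scipy.optimize import least_squares as ls
o,c=look()
g=cv2.cvtColor(c["img"],cv2.COLOR_RGB2GRAY)
v,u=np.nonzero(g[160:203,242:328]<110);P=ray(c,np.c_[u+242.,v+160.],.008,o)[:,:2]
for k in range(2):
    s=ls(lambda s:np.hypot(*(P-s[:2]).T)-s[2],[.612,-.298,.036],loss="soft_l1",f_scale=.001);print(len(P),s.x.round(4))
    P=P[abs(np.hypot(*(P-s.x[:2]).T)-s.x[2])<.002]
show(o,c,["red"],o["ee_pos"][2]-.013)
E
```

```text
ee [ 0.6116 -0.2971  0.1376] [-3.139e+00 -1.000e-03  1.280e+00] w 0.0597 t 26.4
305 [ 0.612  -0.2971  0.0345]
305 [ 0.612  -0.2971  0.0345]
red 8060.0 uv [282.2 258.1] world cen [ 0.6117 -0.2954] circ [ 0.6115 -0.2968] 0.0306 rect [ 0.611  -0.2968] [0.059 0.06 ] 18.3
```

{"name": "apply_moves", "arguments": {"deltas": [[140,0,0.05,-2,0,0,0],[140,0,0,-2,0,0,0],[140,0,0,-2,0,0,0],[140,0,0,-2,0,0,0],[140,0,0,-1,0,0,0],[140,0,0,-0.5,0,0,0],[140,0,0,-0.2,0,0,0],[140,0,0,0,0,0,0],[140,0,0,0,0,0,0],[140,0,0,0,0,0,0]]}}

```text
time_s: 27.5
ee_pos: [0.6124, -0.2972, 0.0426]
eef_rot: [3.141, 0.0, 1.28]
force: [0.1, 0.5, -0.8]
grip_width: 0.0599
grip_force: 12.0
```

{"name": "apply_moves", "arguments": {"deltas": [[140,0,0,-0.1,0,0,0],[140,0,0,-0.1,0,0,0],[140,0,0,-0.1,0,0,0],[140,0,0,-0.1,0,0,0],[140,0,0,0,0,0,0],[140,0,0,0,0,0,0],[140,0,0,0,0,0,0]]}}

```text
time_s: 28.2
ee_pos: [0.6122, -0.2971, 0.038]
eef_rot: [3.142, 0.0, 1.28]
force: [0.6, -0.1, -0.5]
grip_width: 0.0598
grip_force: 12.0
```

{"name": "apply_moves", "arguments": {"deltas": [[140,0,0,-0.05,0,0,0],[140,0,0,0,0,0,0],[140,0,0,0,0,0,0]]}}

```text
time_s: 28.5
ee_pos: [0.6122, -0.2971, 0.0374]
eef_rot: [-3.142, -0.0, 1.28]
force: [0.6, 0.1, -1.4]
grip_width: 0.0592
grip_force: 12.0
```

{"name": "apply_moves", "arguments": {"deltas": [[140,0,0,-0.04,0,0,0],[140,0,0,0,0,0,0],[140,0,0,0,0,0,0]]}}

```text
time_s: 28.8
ee_pos: [0.6122, -0.2971, 0.0371]
eef_rot: [3.142, 0.0, 1.28]
force: [-0.3, 0.2, 0.5]
grip_width: 0.0599
grip_force: 12.0
```

{"name": "apply_moves", "arguments": {"deltas": [[140,0,0,-0.02,0,0,0],[140,0,0,0,0,0,0]]}}

```text
time_s: 29.0
ee_pos: [0.6122, -0.2971, 0.037]
eef_rot: [3.142, 0.0, 1.28]
force: [-1.9, 0.8, 2.2]
grip_width: 0.0598
grip_force: 12.0
```

{"name": "apply_moves", "arguments": {"deltas": [[85,0,0,0,0,0,0],[75,0,0,0,0,0,0],[50,0,0,0,0,0,0],[20,0,0,0,0,0,0],[0,0,0,0,0,0,0],[0,0,0,2,0,0,0],[0,0,0,4,0,0,0],[0,0,0,4,0,0,0],[0,0,0,4,0,0,0],[0,0,0,1,0,0,0]]}}

```text
time_s: 30.0
ee_pos: [0.6134, -0.2977, 0.1923]
eef_rot: [3.135, 0.002, 1.28]
force: [-0.1, -0.2, 1.3]
grip_width: 0.0941
grip_force: 0.0
```

{"name": "apply_moves", "arguments": {"deltas": [[0,0,0,0,0,0,0],[0,0,0,0,0,0,0]]}}

```text
time_s: 30.2
ee_pos: [0.6118, -0.2969, 0.1851]
eef_rot: [-3.139, -0.0, 1.28]
force: [-0.6, -0.7, -0.5]
grip_width: 0.0939
grip_force: 0.0
```

```bash
python3 - <<'E'
from w import *
o,c=look("w8")
show(o,c,["red"],.024);show(o,c,["green"],.016)
E
```

```text
ee [ 0.6118 -0.2969  0.1851] [-3.139 -0.     1.28 ] w 0.0939 t 30.2
red 2637.5 uv [283.1 193.7] world cen [ 0.6117 -0.2966] circ [ 0.6117 -0.2974] 0.03 rect [ 0.6114 -0.2971] [0.058 0.058] 73.4
green 2107.0 uv [123.5 268.3] world cen [ 0.4188 -0.3296] circ [ 0.4184 -0.3297] 0.0319 rect [ 0.4188 -0.3305] [0.063 0.058] 26.0
```

{"name": "apply_moves", "arguments": {"deltas": [[0,-2.42,-0.41,0,0,0,0],[0,-2.42,-0.41,0,0,0,0],[0,-2.42,-0.41,0,0,0,0],[0,-2.42,-0.41,0,0,0,0],[0,-2.42,-0.41,0,0,0,0],[0,-2.42,-0.41,0,0,0,0],[0,-2.42,-0.41,0,0,0,0],[0,-2.42,-0.41,0,0,0,0],[0,0,0,0,0,0,0],[0,0,0,0,0,0,0]]}}

```text
time_s: 31.25
ee_pos: [0.4185, -0.3298, 0.186]
eef_rot: [-3.14, -0.001, 1.279]
force: [0.8, -0.1, 0.4]
grip_width: 0.0938
grip_force: 0.0
```

```bash
python3 - <<'E'
from w import *
o,c=look("w9")
show(o,c,["green"],.016)
E
```

```text
ee [ 0.4185 -0.3298  0.186 ] [-3.140e+00 -1.000e-03  1.279e+00] w 0.0938 t 31.2
green 2509.5 uv [281.8 192.3] world cen [ 0.4171 -0.3301] circ [ 0.417  -0.3308] 0.03 rect [ 0.4169 -0.3309] [0.059 0.059] 46.7
```

View pics/w9.png

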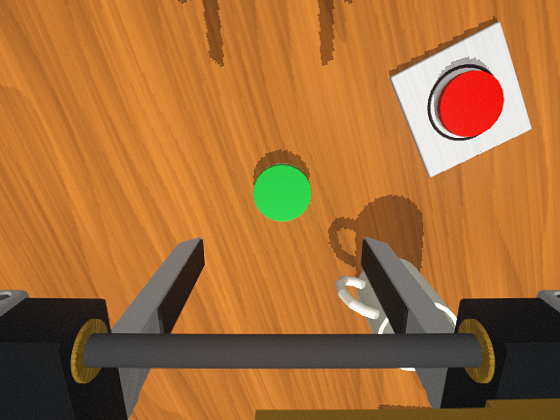

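The green dish is at (282,192), nearly centred. The mug handle, near (345,290), is well clear of the fingers' path, and the red dish sits inside the plate's circle.

{"name": "apply_moves", "arguments": {"deltas": [[0,-0.13,-0.05,-4,0,0,0],[0,0,0,-4,0,0,0],[0,0,0,-3,0,0,0],[0,0,0,-2,0,0,0],[0,0,0,-1.3,0,0,0],[0,0,0,-0.7,0,0,0],[0,0,0,-0.4,0,0,0],[0,0,0,-0.3,0,0,0],[0,0,0,0,0,0,0],[0,0,0,0,0,0,0]]}}

```text
time_s: 32.3
ee_pos: [0.4175, -0.3306, 0.0304]
eef_rot: [3.141, 0.0, 1.28]
force: [0.1, -0.5, 0.1]
grip_width: 0.0939
grip_force: 0.0
```

{"name": "apply_moves", "arguments": {"deltas": [[70,0,0,0,0,0,0],[70,0,0,0,0,0,0],[140,0,0,0,0,0,0],[140,0,0,0,0,0,0],[140,0,0,0,0,0,0],[140,0,0,0,0,0,0],[140,0,0,0,0,0,0]]}}

```text
time_s: 33.0
ee_pos: [0.4173, -0.3304, 0.0299]
eef_rot: [3.142, 0.0, 1.28]
force: [-0.5, 0.7, 0.8]
grip_width: 0.0595
grip_force: 12.0
```

{"name": "apply_moves", "arguments": {"deltas": [[140,0,0,1,0,0,0],[140,0,0,2,0,0,0],[140,0,0,3,0,0,0],[140,0,0,3,0,0,0],[140,0,0,2,0,0,0],[140,0,0,0,0,0,0]]}}

```text
time_s: 33.6
ee_pos: [0.4182, -0.3312, 0.1431]
eef_rot: [3.137, 0.002, 1.28]
force: [0.9, -0.5, -1.1]
grip_width: 0.0597
grip_force: 12.0
```

{"name": "apply_moves", "arguments": {"deltas": [[140,2.44,0.42,0,0,0,0],[140,2.44,0.42,0,0,0,0],[140,2.44,0.42,0,0,0,0],[140,2.44,0.42,0,0,0,0],[140,2.44,0.42,0,0,0,0],[140,2.44,0.42,0,0,0,0],[140,2.44,0.42,0,0,0,0],[140,2.44,0.42,0,0,0,0],[140,0,0,0,0,0,0],[140,0,0,0,0,0,0]]}}

```text
time_s: 34.6
ee_pos: [0.6121, -0.2965, 0.1384]
eef_rot: [-3.14, -0.0, 1.28]
force: [0.1, 0.0, -0.1]
grip_width: 0.0593
grip_force: 12.0
```

```bash
python3 - <<'E'
from w import *
o,c=look("w10")
show(o,c,["green"],o["ee_pos"][2]-.014);show(o,c,["red"],.024)
E
```

```text
ee [ 0.6121 -0.2965  0.1384] [-3.14 -0.    1.28] w 0.0593 t 34.6
green 8019.5 uv [282.2 257.8] world cen [ 0.6122 -0.2951] circ [ 0.612  -0.2964] 0.0306 rect [ 0.6117 -0.2967] [0.06  0.059] 29.1
red 1759.0 uv [282.9 193.8] world cen [ 0.6154 -0.2847] circ [ 0.6116 -0.2966] 0.0298 rect [ 0.6152 -0.2859] [0.036 0.058] 72.5
```

View pics/w10.png

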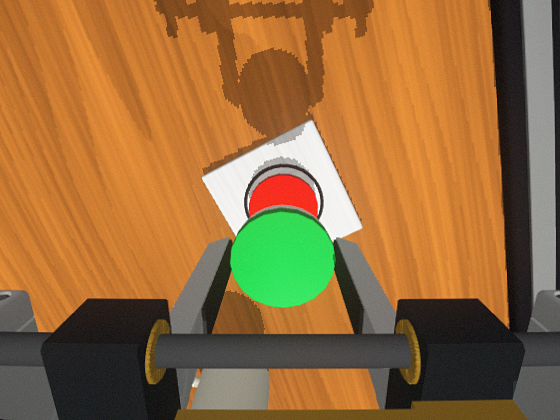

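The green dish, held at (283,258), lines up in world terms with the red one, seen at (283,194). Both cast to about (0.612, -0.297).

{"name": "apply_moves", "arguments": {"deltas": [[140,0,-0.03,-2,0,0,0],[140,0,0,-2,0,0,0],[140,0,0,-2,0,0,0],[140,0,0,-1,0,0,0],[140,0,0,-0.6,0,0,0],[140,0,0,-0.3,0,0,0],[140,0,0,-0.2,0,0,0],[140,0,0,0,0,0,0],[140,0,0,0,0,0,0],[140,0,0,0,0,0,0]]}}

```text
time_s: 35.65
ee_pos: [0.6127, -0.2972, 0.0593]
eef_rot: [3.141, 0.0, 1.28]
force: [-0.5, -0.0, -0.3]
grip_width: 0.0596
grip_force: 12.0
```

{"name": "apply_moves", "arguments": {"deltas": [[140,0,0,-0.1,0,0,0],[140,0,0,-0.1,0,0,0],[140,0,0,-0.1,0,0,0],[140,0,0,-0.1,0,0,0],[140,0,0,0,0,0,0],[140,0,0,0,0,0,0],[140,0,0,0,0,0,0]]}}

```text
time_s: 36.35
ee_pos: [0.6125, -0.2971, 0.0549]
eef_rot: [3.142, 0.0, 1.28]
force: [0.2, 0.4, -1.0]
grip_width: 0.0593
grip_force: 12.0
```

{"name": "apply_moves", "arguments": {"deltas": [[140,0,0,-0.05,0,0,0],[140,0,0,0,0,0,0],[140,0,0,0,0,0,0]]}}

```text
time_s: 36.65
ee_pos: [0.6125, -0.2971, 0.0543]
eef_rot: [-3.142, 0.0, 1.28]
force: [-0.3, -0.6, -0.5]
grip_width: 0.0594
grip_force: 12.0
```

{"name": "apply_moves", "arguments": {"deltas": [[140,-0.02,0,-0.03,0,0,0],[140,0,0,0,0,0,0],[140,0,0,0,0,0,0]]}}

```text
time_s: 36.95
ee_pos: [0.6123, -0.2971, 0.054]
eef_rot: [-3.142, -0.0, 1.28]
force: [0.7, 0.2, -0.3]
grip_width: 0.0596
grip_force: 12.0
```

{"name": "apply_moves", "arguments": {"deltas": [[140,0,0,-0.02,0,0,0],[140,0,0,0,0,0,0],[140,0,0,0,0,0,0]]}}

```text
time_s: 37.25
ee_pos: [0.6123, -0.2971, 0.0539]
eef_rot: [3.142, 0.0, 1.28]
force: [-0.7, -0.3, 0.4]
grip_width: 0.0597
grip_force: 12.0
```

{"name": "apply_moves", "arguments": {"deltas": [[140,0,0,-0.02,0,0,0],[140,0,0,0,0,0,0]]}}

```text
time_s: 37.45
ee_pos: [0.6124, -0.2971, 0.0539]
eef_rot: [3.141, 0.0, 1.28]
force: [-1.4, 0.5, 3.9]
grip_width: 0.0598
grip_force: 12.0
```

Contact. I'll release, lift and retreat, then verify.

{"name": "apply_moves", "arguments": {"deltas": [[85,0,0,0,0,0,0],[75,0,0,0,0,0,0],[50,0,0,0,0,0,0],[20,0,0,0,0,0,0],[0,0,0,0,0,0,0],[0,0,0,1,0,0,0],[0,0,0,3,0,0,0],[0,0,0,4,0,0,0],[0,0,0,4,0,0,0],[0,0,0,2,0,0,0]]}}

```text
time_s: 38.45
ee_pos: [0.613, -0.2975, 0.1987]
eef_rot: [3.136, 0.001, 1.28]
force: [0.0, 0.3, -0.3]
grip_width: 0.0936
grip_force: 0.0
```

{"name": "apply_moves", "arguments": {"deltas": [[0,-3,2,1,0,0,0],[0,-4,3,1,0,0,0],[0,-4,3,1,0,0,0],[0,-4,3,1,0,0,0],[0,-4,3,0,0,0,0],[0,-4,3,0,0,0,0],[0,0,3,0,0,0,0],[0,0,3,0,0,0,0],[0,0,0,0,0,0,0],[0,0,0,0,0,0,0]]}}

```text
time_s: 39.45
ee_pos: [0.3848, -0.0688, 0.2337]
eef_rot: [3.14, 0.0, 1.281]
force: [0.4, -0.5, -0.4]
grip_width: 0.0941
grip_force: 0.0
```

```bash
python3 - <<'E'
from w import *
print(ctrl.get_obs()["ee_pos"])
a=ctrl.camera("top");b=ctrl.camera("side")
for n,c,o in(("top",a,None),("side",b,None)):
    for col,z in(("green",.038),("red",.022)):
        for k in blobs(c["img"],col,20): print(n,col,cen(k),ray(c,cen(k),z)[0,:2].round(4))
crop=lambda i,x,y,w,h:cv2.resize(i[y:y+h,x:x+w],(400,300),interpolation=cv2.INTER_CUBIC)
A,B=a["img"],b["img"]
cv2.imwrite("pics/f.png",np.vstack([np.hstack([crop(A,90,120,400,300)[:300],crop(B,130,100,200,150)]),np.hstack([crop(A,330,140,120,90),crop(B,340,220,160,120)])])[:,:,::-1])
E
```

```text
[ 0.38475748 -0.06877012  0.23373815]
top green [370.23651452 170.50829876] [ 0.6131 -0.2968]
side green [395.98902064 245.12121212] [ 0.6108 -0.2994]
```

View pics/f.png

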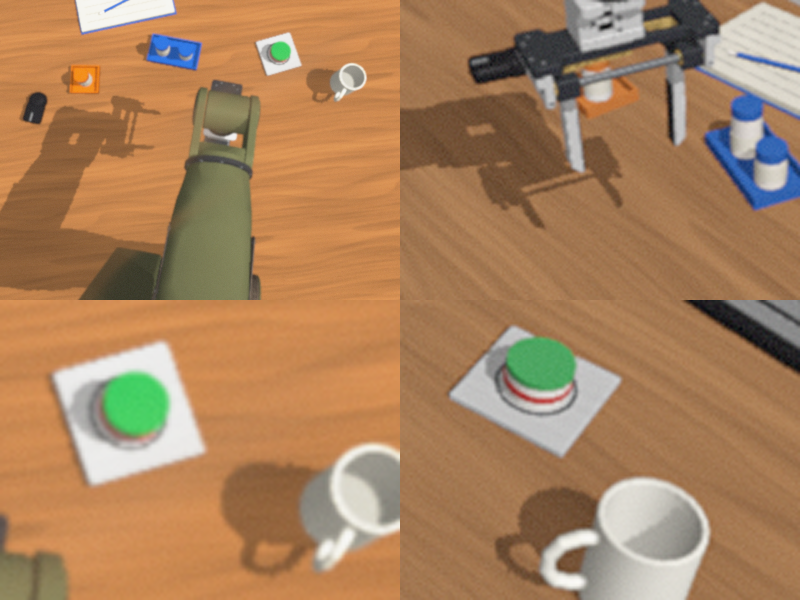

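The final picture shows the green dish squarely on the red one inside the circle (lower right, 540,370). All three pots stand in their trays, and the mug and mouse look undisturbed.

```bash
python3 -c "
from station import ctrl
print(ctrl.hand_in())"
```

```text
the job is handed in; nothing more can be done
None
```

The desk is cleared and the job handed in at about 40 s: both blue pots are in the blue tray, the orange pot is in the orange tray, green is stacked on red in the circle, and the mug and mouse were left alone.

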